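Pack the cake cartons, sweep the lid shut and pin the hasp

ROBOT

A 6-joint arm with a two-finger parallel gripper is mounted at the origin on the work surface. World frame = base frame: x ahead of the robot, y to its left, z up, the work surface at z = 0. Lengths are in mm, angles in degrees, forces in N, time in s.
With the tool pointing down it reaches from about 225 to 875 mm from the base axis. Payload 3.4 kg.
Tool frame: the origin (TCP) lies at the very end of the fingers, on their centre line; the grasp point (between the pads) lies manip.grip_point_offset behind it (manip.grip_point_offset is the distance from the TCP to the grasp point, in mm); z points along the fingers, y is the direction in which the jaws open and shut (so a half turn about z gives the same grasp; the last joint's range is limited). The gripper opens to 85 mm and grips with 20 to 120 N. Pads are 22 mm wide; open, the fingers measure 114 mm over their backs; the gripper's body (76 mm by 85 mm) begins 54 mm behind the grasp point. The pads swing forward as they close: fully open they stand 13 mm farther back than shut.
Start: joints at [65.26, 15.808, 86.224, -0, 77.962, -6.933], TCP at [175.864, 547.48, 231.328] pointing down, gripper open.
Joint ranges: [-165.64, 165.64], [-43.16, 119.46], [12.63, 154.43], [-67.54, 247.53], [6.08, 155.33], [-154.97, 154.97]. Speed limits (degrees/s): [147.25, 147.25, 180, 180, 180, 180].

INTERFACE

Orientations are given as a 3x3 rotation matrix whose columns are the frame's x, y, z axes.
In Python, from workcell import manip, kinematics, camera, workorder gives the robot as it stands. Calls block until the motion is done:
- manip.reach(position, orientation): joint-space move of the TCP to a pose.
- manip.line_to(position, feed=150, attitude=None): straight line of the TCP; attitude=None keeps the orientation; feed is the mean speed in mm/s.
- manip.movej(angles): joint-space move.
- manip.gripper_to(opening, strength=None): finger opening in mm; strength is the grip in N (None keeps the last); returns when the fingers have stopped.
- manip.wait(seconds).
- kinematics.solve_ik(position, orientation): joint angles nearest the present ones, or None.
- camera(name): name is "scene" or "top" or "wrist"; returns a dict with "pixels" (420x560x3 uint8, red, green, blue), "fx", "fy", "cx", "cy" (pixels), "world_to_cam" (4x4, takes a point from world to camera coordinates); the wrist camera has in their place "hand_eye" (4x4, takes a point from camera to tool coordinates, whose origin is the TCP and whose axes are the flange's). Camera axes: x right, y down, z forward; pixel columns grow to the right and rows downward; lengths in mm; the calibration is good to about 2 mm. A picture is of the moment at which its call begins: read the wrist's pose just before it. There is no depth.
A pose or a line that the arm cannot do raises manip.IKError and nothing moves.
- workorder.finish_job(): hands the job in, once; it reports no verdict.
Readings, each from a call of its own:
- manip.read_t(): time.
- manip.read_qpos(): joint angles.
- manip.read_qd(): joint speeds.
- manip.read_tau(): joint torques, N m.
- manip.read_tcp_pos(): TCP position.
- manip.read_ee_rot(): TCP orientation.
- manip.read_contact_force(): force on the tool from outside, world axes, zero at the start.
- manip.read_torque(): the same for the moment, N m.
- manip.read_width(): finger opening in mm.
Only numpy, scipy, OpenCV 4.12 (cv2) and the standard library are available. Lean on these libraries where they do the work, as an engineer would, in place of code of your own. Each camera call takes 0.05 s, during which the arm holds its last target.

TASK

The crate's lid was left half shut against a carton that stands too high. Slide the lid back open and pack every gable-top cake carton, including that one on the tin, upright on the floor of the delivery crate, one to a cell, so that nothing stands above the rim. Then slide the lid fully shut, its edge sweeping over the rim as the check (if it touches a carton, go back and put that right), swing the hasp over the staple and drop the red-headed pin all the way down through the staple's eye. Leave the tin in its cell and the other things on the table where they are.

Things in the scene. Friction and masses are not known exactly. Their poses are not given: they have to be found in the camera images.
- crate: plywood delivery crate, fixed. Origin: centre of its underside, on the table; own -x is its front, towards the robot. All sizes in mm: outside 144 (x) by 228 (y), rim 94 high, walls 8, floor top at 8. Two aluminium lid rails beside the rim (8 wide, 106 high) run on 104 beyond the back wall.
- crate_in (a point): centre of the crate's inner floor (8 above the table), axes as the crate's. Dividers 4 thick and 30 high above the floor make 2 by 3 cells, each 62 (x) by 66 to 69 (y), centred at x = -33 or +33 and y = -72, 0 or +72 from here.
- lid (a joint): sliding lid, 144 by 226 by 8 mm, travel in m: 0 = shut; 0.165 = fully open, run out to the back (crate +x). Its underside passes 1.5 above the rim, so its orange front edge sweeps the rim and stops against a carton that stands proud. Friction about 2 N and slight damping; stays where it is left.
- lid_grip (a point): centre of the lid's black grip block, 30 long (crate x) by 12 thick (crate y) by 34 high, standing on the lid; the point is 17 below the block's top, 17.5 above the lid's top and 45 behind the lid's front edge.
- hasp (a joint): steel hasp (4 thick, 60 wide, 58 mm long), hinged about crate y, 5 before the lid's front edge and 103.5 above the table. Rad: 0 = hanging before the crate, window round the staple; 1.57 = out forwards; 3.14 = upright; 3.6 = leaning back on its stop, near its start. Turns freely: tipped forwards past upright it falls over and hangs.
- hasp_end (a point): middle of the hasp's free end, 58 from its hinge.
- eye (a point): staple: steel eye plate 8 mm thick, 30 wide, sticking out 36 from the middle of the crate's front. Point: centre of its upright 14 by 14 eye at the plate's top surface (66 above the table), 24 before the crate's front.
- pin_mid (a point): retaining pin, upright in its parking block: steel shank 8 mm in diameter, 42 long, pointed foot; red head 22 in diameter, 34 high; 76 overall. Point: on its axis, 38 above its foot, 4 below the underside of the head. Own z points to the head.
- block: dark wooden parking block, fixed, 60 by 60 by 46 high, with an upright hole of 12 through its middle; the pin's head rests on its top. Origin: centre of its underside.
- tin: red biscuit tin, 52 by 54 by 40 high, already packed in one cell of the crate, to stay there. Origin: centre of its underside.
- cartonA_mid (a point): gable-top cake carton, rigid kraft card, green band, 110 g, 80 mm high. Body 52 (own x) by 54 (own y) by 46 high; green carrying ridge on top along own y: 12 thick, 46 long, from 46 to 80 above the underside (roof beside it at most 50). Point: on its centre line, 40 above its underside. At the start it has been stood on top of the tin in the crate, where it stands proud of the rim.
- cartonB_mid (a point): gable-top cake carton, rigid kraft card, green band, 110 g, 80 mm high. Body 52 (own x) by 54 (own y) by 46 high; green carrying ridge on top along own y: 12 thick, 46 long, from 46 to 80 above the underside (roof beside it at most 50). Point: on its centre line, 40 above its underside. Starts on the table, if present.
- cartonC_mid (a point): gable-top cake carton, rigid kraft card, green band, 110 g, 80 mm high. Body 52 (own x) by 54 (own y) by 46 high; green carrying ridge on top along own y: 12 thick, 46 long, from 46 to 80 above the underside (roof beside it at most 50). Point: on its centre line, 40 above its underside. Starts on the table, if present.
- cartonD_mid (a point): gable-top cake carton, rigid kraft card, green band, 110 g, 80 mm high. Body 52 (own x) by 54 (own y) by 46 high; green carrying ridge on top along own y: 12 thick, 46 long, from 46 to 80 above the underside (roof beside it at most 50). Point: on its centre line, 40 above its underside. Starts on the table, if present.
- cartonE_mid (a point): gable-top cake carton, rigid kraft card, green band, 110 g, 80 mm high. Body 52 (own x) by 54 (own y) by 46 high; green carrying ridge on top along own y: 12 thick, 46 long, from 46 to 80 above the underside (roof beside it at most 50). Point: on its centre line, 40 above its underside. If present, it already stands properly in a cell of the crate.
- cartonF_mid (a point): gable-top cake carton, rigid kraft card, green band, 110 g, 80 mm high. Body 52 (own x) by 54 (own y) by 46 high; green carrying ridge on top along own y: 12 thick, 46 long, from 46 to 80 above the underside (roof beside it at most 50). Point: on its centre line, 40 above its underside. Starts on the table, if present.
- jam: amber jam jar, 60 in diameter, 80 high; not part of the job. Origin: centre of its underside.
- mug: white mug, 76 in diameter, 90 high, with a handle; not part of the job. Origin: centre of its underside.
- syrup: green glass bottle, 60 in diameter, 170 high; not part of the job. Origin: centre of its underside.
- spoon: kitchen spatula lying flat; not part of the job. Origin: on its handle axis, underside.
- canister: aluminium can, 72 in diameter, 100 high; not part of the job. Origin: centre of its underside.
- tagstand: small black block, 30 by 70 by 50 high; not part of the job. Origin: centre of its underside.

How it is judged:
By the outcome, as a careful person would: the job done as asked, in the order asked, and still so for the second after the job is handed in, with the robot touching nothing.
Of cartonB, cartonC, cartonD, cartonE, cartonF only 3 to 4 are there at a start; the rules pass over those that are not, and their reading is None.
At some moment in a run one of cartonB, cartonC, cartonD, cartonF may be knocked a few centimetres aside while the robot is not near it.
It also fails if it takes over 205 s, if anything falls off the work surface, if the arm or the gripper's body presses on something with over 40 N, if the wrist force passes 120 N, or if a joint passes its speed limit or range.

## Working session

There is one attempt and no reset: what is moved stays moved. The work goes in short steps, each a Python script; the robot and the scene stay as the last script left them, time stands still between calls to the robot, and variables do not carry over. Pictures are saved under pics/ and viewed, and the job is handed in when it is done.

```bash
ls; mkdir -p pics; cat > h.py <<'E'
import numpy as np, cv2
from workcell import manip, kinematics, camera, workorder
def snap(name,fn):
    im=camera(name); cv2.imwrite('pics/'+fn+'.png',cv2.cvtColor(im['pixels'],cv2.COLOR_RGB2BGR)); 
    np.savez('pics/'+fn+'.npz',**{k:np.array(v) for k,v in im.items()}); return im
def proj(im,p):
    T=np.array(im['world_to_cam']);p=np.atleast_2d(p);c=p@T[:3,:3].T+T[:3,3]
    return np.c_[im['fx']*c[:,0]/c[:,2]+im['cx'],im['fy']*c[:,1]/c[:,2]+im['cy']]
def ray(im,uv,z):
    T=np.array(im['world_to_cam']);R=T[:3,:3];o=-R.T@T[:3,3]
    d=R.T@np.array([(uv[0]-im['cx'])/im['fx'],(uv[1]-im['cy'])/im['fy'],1])
    return o+d*(z-o[2])/d[2]
E
python3 - <<'E'
from h import *
print(manip.read_t(),manip.grip_point_offset,manip.read_width(),manip.read_ee_rot())
for n in ['scene','top','wrist']:
    im=snap(n,n+'0'); print(n,im['fx'],im['cx'],im['cy']); print(np.round(im.get('world_to_cam',im.get('hand_eye')),3))
E
```

```text
pics
0.0 18.700000000000003 85.41321160905008 [[-9.52098244e-01  3.05791267e-01 -7.96835502e-04]
 [ 3.05792214e-01  9.52096742e-01 -1.70741462e-03]
 [ 2.36552005e-04 -1.86929255e-03 -9.99998225e-01]]
scene 540.2644875082514 271.65950554090387 211.04278595686006
[[ 4.700000e-01  8.830000e-01  8.000000e-03 -2.022110e+02]
 [ 5.940000e-01 -3.090000e-01 -7.430000e-01 -2.082300e+02]
 [-6.530000e-01  3.540000e-01 -6.700000e-01  1.970418e+03]
 [ 0.000000e+00  0.000000e+00  0.000000e+00  1.000000e+00]]
top 387.5325761883044 278.49732944614976 207.25608791436562
[[-9.000000e-03 -1.000000e+00  2.600000e-02 -2.093900e+01]
 [-9.980000e-01  7.000000e-03 -6.600000e-02  4.912650e+02]
 [ 6.500000e-02 -2.600000e-02 -9.980000e-01  1.103256e+03]
 [ 0.000000e+00  0.000000e+00  0.000000e+00  1.000000e+00]]
wrist 338.6599034199695 277.77323616097055 210.33694105931872
[[ 2.00000e-03 -9.49000e-01 -3.14000e-01  8.04890e+01]
 [ 1.00000e+00  2.00000e-03  0.00000e+00 -2.90000e-02]
 [ 0.00000e+00 -3.14000e-01  9.49000e-01 -1.42835e+02]
 [ 0.00000e+00  0.00000e+00  0.00000e+00  1.00000e+00]]
```

View pics/scene0.png

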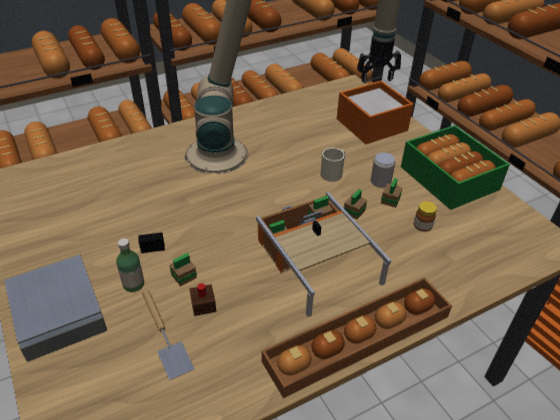

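View pics/top0.png

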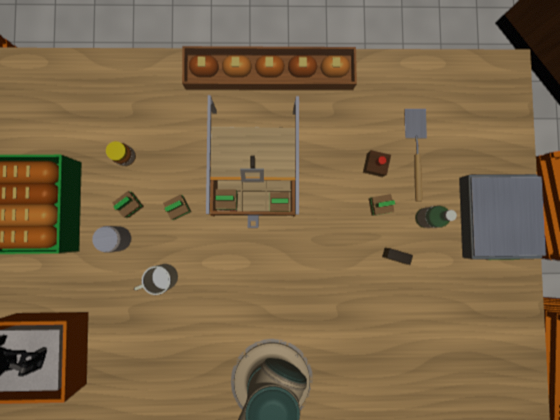

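View pics/wrist0.png

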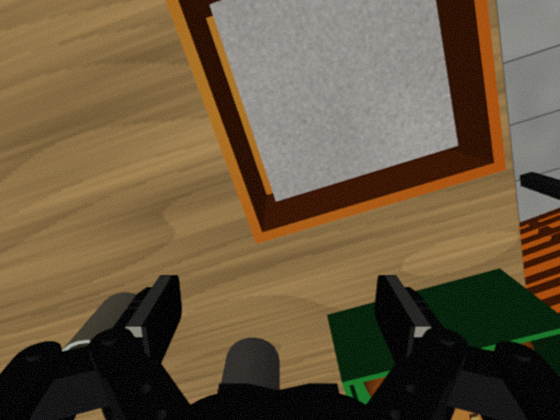

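```bash
python3 - <<'E'
import cv2
a=cv2.imread('pics/top0.png')[85:235,190:320]; b=cv2.imread('pics/scene0.png')[180:320,245:400]
cv2.imwrite('pics/z.png',cv2.hconcat([cv2.resize(a,(390,450),interpolation=2),cv2.resize(b,(400,450),interpolation=2)]))
E
```

```text
(no output)
```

View pics/z.png

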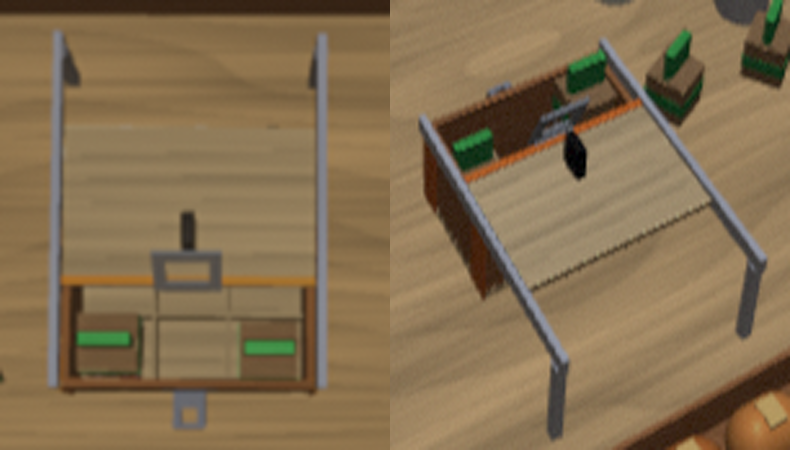

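```bash
cat >> h.py <<'E'
def greens(im,zt=80,amin=20):
    hsv=cv2.cvtColor(im['pixels'],cv2.COLOR_RGB2HSV)
    m=cv2.inRange(hsv,(50,110,90),(75,255,255))
    cs,_=cv2.findContours(m,0,2); out=[]
    for c in cs:
        a=cv2.contourArea(c)
        if a<amin: continue
        (u,v),(w,h),an=cv2.minAreaRect(c)
        box=cv2.boxPoints(cv2.minAreaRect(c))
        P=np.array([ray(im,b,zt)[:2] for b in box]); e1=P[1]-P[0]; e2=P[2]-P[1]
        L=e1 if np.hypot(*e1)>np.hypot(*e2) else e2
        yaw=np.degrees(np.arctan2(L[1],L[0]))%180
        out.append((u,v,a,*P.mean(0),np.hypot(*e1),np.hypot(*e2),yaw))
    return out
E
python3 - <<'E'
from h import *
im=camera('top')
for g in greens(im): print(np.round(g,1))
for uv,z in [((210.7,214),94),((294.7,214),94),((208,97),106),((297.5,97),106),((253,182),110),((253,162),150),((382,161),80),((382,161),46)]: print(uv,z,ray(im,uv,z).round(1))
print(manip.read_t())
E
```

```text
[ 386.5  203.3   42.5  495.8 -319.9   43.4    9.9   99. ]
[172.5 205.5  50.5 493.8 263.7  44.3  11.  116.6]
[279.5 200.5  45.  505.4 -26.1  40.9   8.2  89.6]
[120.9 202.6  53.  502.7 402.   43.5  10.9 127.4]
[224.  197.5  48.  514.6 124.8  43.4   8.2  89.6]
[ 30.  204.  265.  501.6 643.2 159.6 264.2   1.6]
(210.7, 214) 94 [469.2 158.6  94. ]
(294.7, 214) 94 [467.5 -66.3  94. ]
(208, 97) 106 [784.4 164.9 106. ]
(297.5, 97) 106 [784.4 -76.8 106. ]
(253, 182) 110 [552.6  44.6 110. ]
(253, 162) 150 [598.8  42.8 150. ]
(382, 161) 80 [ 613.  -310.7   80. ]
(382, 161) 46 [ 619.3 -320.9   46. ]
0.2
```

```bash
cat >> h.py <<'E'
def wrist(fn):
    p=np.array(manip.read_tcp_pos());R=np.array(manip.read_ee_rot())
    im=camera('wrist'); cv2.imwrite('pics/'+fn+'.png',cv2.cvtColor(im['pixels'],cv2.COLOR_RGB2BGR))
    T=np.eye(4);T[:3,:3]=R;T[:3,3]=p
    im['world_to_cam']=np.linalg.inv(T@np.array(im['hand_eye'])); 
    np.savez('pics/'+fn+'.npz',**{k:np.array(v) for k,v in im.items()}); return im
def load(fn): 
    d=dict(np.load('pics/'+fn+'.npz')); return d
def Rz(a,s=1):
    """tool down, jaws axis (tool y) at world yaw a deg"""
    a=np.radians(a);y=np.array([np.cos(a),np.sin(a),0]);z=np.array([0,0,-1.]);return np.c_[np.cross(y,z),y,z]
def best(p,a):
    q0=np.array(manip.read_qpos());o=[]
    for b in (a,a+180):
        q=kinematics.solve_ik(list(p),Rz(b)) 
        if q is not None: o.append((np.abs(np.array(q)-q0).max(),b))
    return min(o)[1]
def st(): print('t',round(manip.read_t(),2),'tcp',np.round(manip.read_tcp_pos(),1),'F',np.round(manip.read_contact_force(),1),'w',round(manip.read_width(),1))
E
python3 - <<'E'
from h import *
p=[540,45,380]
for b in (0,180): print(b,np.round(kinematics.solve_ik(p,Rz(b)),1))
manip.reach(p,Rz(best(p,0)));st()
im=wrist('w1'); print(manip.read_ee_rot())
E
```

```text
0 [-2.6 10.3 73.2 -0.  96.6 -2.6]Traceback (most recent call last):
  File "<stdin>", line 3, in <module>
    return _wrapfunc(a, 'round', decimals=decimals, out=out)
    return _wrapit(obj, method, *args, **kwds)
    result = getattr(arr, method)(*args, **kwds)
TypeError: unsupported operand type(s) for *: 'NoneType' and 'float'
```

```bash
python3 - <<'E'
from h import *
p=[540,45,380]
manip.reach(p,Rz(0));st()
im=wrist('w1')
E
```

```text
t 2.48 tcp [539.8  45.9 379.8] F [-0.1  0.1  0.7] w 84.9
```

View pics/w1.png

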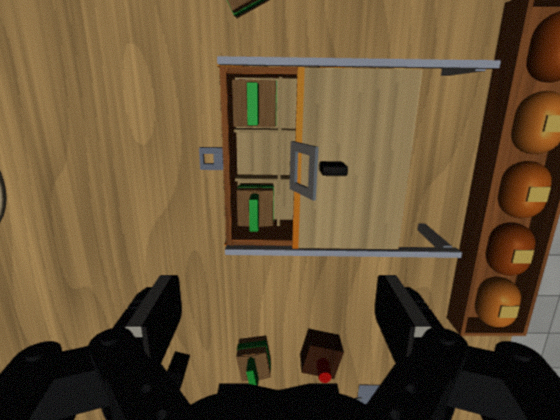

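```bash
python3 - <<'E'
import cv2
a=cv2.imread('pics/w1.png')[50:265,190:380]
cv2.imwrite('pics/z1.png',cv2.resize(a,None,fx=2.7,fy=2.7,interpolation=2))
from h import *
im=load('w1')
print('rail UL front',ray(im,(219,62),106),'LL',ray(im,(226,254),106),'UR',ray(im,(498,64),106),'LR',ray(im,(461,254),106))
for g in greens(im,88): print(np.round(g,1))
E
```

```text
rail UL front [473.02730456 165.24571908 106.        ] LL [470.3278347  -73.92235005 106.        ] UR [789.10983172 164.27699821 106.        ] LR [788.3205147  -72.62065331 106.        ]
[ 250.6  378.    67.   497.3 -303.1   10.8   27.7  100.2]
[253.  215.  234.  506.6 -24.5  10.7  43.1  89.1]
[252.  103.  396.  508.2 120.4  12.   49.   89.1]
```

View pics/z1.png

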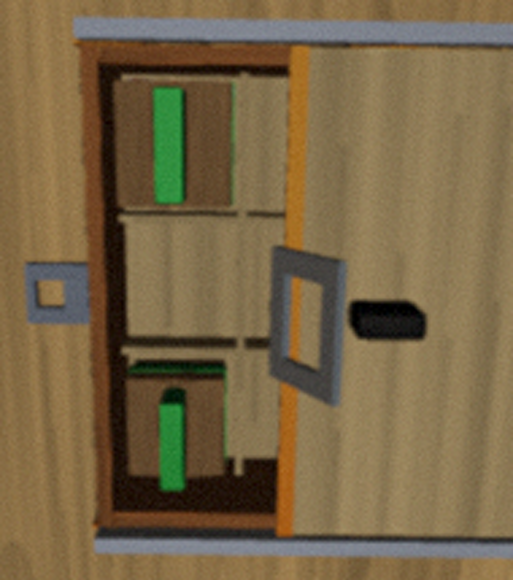

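```bash
python3 - <<'E'
from h import *
im=load('w1')
print('edge',ray(im,(297.8,110),103.5),ray(im,(292.5,240),103.5))
# block dark mask
hsv=cv2.cvtColor(im['pixels'],cv2.COLOR_RGB2HSV)
m=(hsv[...,2]<45).astype(np.uint8)
m[:150]=0;m[190:]=0;m[:,:310]=0;m[:,360:]=0
ys,xs=np.nonzero(m);print(xs.min(),xs.max(),ys.min(),ys.max())
print('base',ray(im,(xs.min(),ys.min()),103.5),'top far',ray(im,(xs.max()+1,ys.max()+1),138))
p=[600,45,230]
print(best(p,90))
manip.reach(p,Rz(best(p,90)));st()
manip.gripper_to(40,40)
im=wrist('w2')
E
```

```text
edge [563.52273526 113.37198652 103.5       ] [560.12522476 -54.07352874 103.5       ]
320 346 162 175
base [592.53359529  51.38526813 103.5       ] top far [620.16033218  41.39578842 138.        ]
90
t 3.92 tcp [600.2  45.2 230.4] F [-0.5  0.4  0.1] w 85.8
```

View pics/w2.png

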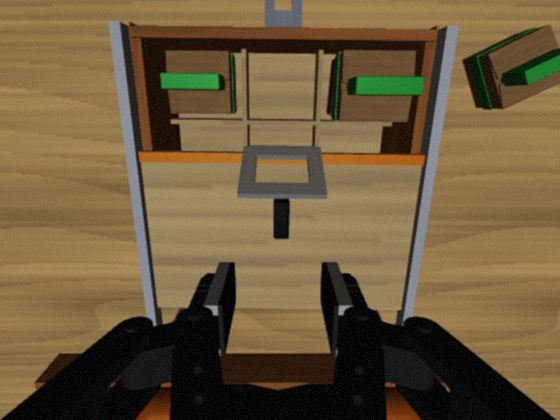

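```bash
python3 - <<'E'
from h import *
im=load('w2')
print('block near top-front?',ray(im,(281.5,201),138),ray(im,(281.5,238),138), ray(im,(281.5,238),103.5))
print('edge',ray(im,(200,153.5),103.5),ray(im,(370,155),103.5))
print('rail outer',ray(im,(112,26),106),ray(im,(457,29),106))
print('rim front', ray(im,(150,27),94),ray(im,(420,29),94))
print('eye',ray(im,(283,0),66))
print('inner side walls',ray(im,(145,35),94),ray(im,(427,38),94))
for g in greens(im,88,60): print(np.round(g,1))
for g in greens(im,128,60): print(np.round(g,1))
E
```

```text
block near top-front? [590.10166204  47.66186713 138.        ] [619.10511285  47.82239428 138.        ] [633.73905839  48.26062471 103.5       ]
edge [561.25014392 -16.84185916 103.5       ] [562.1577289  118.21735351 103.5       ]
rail outer [471.47293622 -71.90126553 106.        ] [472.86058277 171.10015434 106.        ]
rim front [469.91451468 -49.29211447  94.        ] [470.82145869 149.51404764  94.        ]
eye [445.62135064  48.79545063  66.        ]
inner side walls [475.21597819 -53.61182169  94.        ] [476.7876787  155.51220254  94.        ]
[ 389.5   85.  1141.5  509.4  133.    52.5   13.5   90.1]
[189.   80.5 851.  506.4 -25.   11.1  45.3  90.1]
[543.5  69.5 464.5 497.8 251.6  28.1  11.4 115.5]
[ 389.5   85.  1141.5  510.8  120.6   45.1   11.6   90.1]
[189.   80.5 851.  508.2 -15.2   9.5  39.   90.1]
[543.5  69.5 464.5 500.9 222.6  24.2   9.8 115.5]
```

```bash
python3 - <<'E'
from h import *
R=Rz(90)
manip.line_to([607.5,47.5,150],200,R)
manip.line_to([607.5,47.5,110],100)
st()
manip.gripper_to(0,40);st()
wrist('w3')
E
```

```text
t 5.58 tcp [608.1  47.5 110.8] F [-0.3 -0.9 -0.1] w 40.2
t 5.94 tcp [608.2  47.3 111.1] F [-0.5 -0.4  4.3] w 11.2
```

View pics/w3.png

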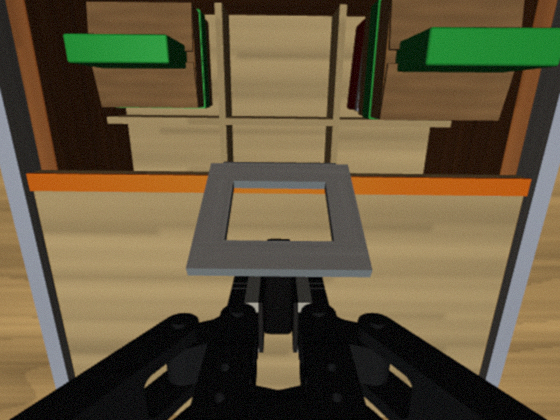

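```bash
python3 - <<'E'
from h import *
p=np.array(manip.read_tcp_pos())
x=607.5
manip.line_to([x+66,47.5,110],100);st()
for d in (68,70,72,74,76,78):
    manip.line_to([x+d,47.5,110],40); manip.wait(.1);st()
    if abs(manip.read_contact_force()[0])>8: break
E
```

```text
t 6.8 tcp [675.3  46.5 111.1] F [ 1.9 -3.2  4.9] w 11.4
t 7.15 tcp [675.9  46.5 111.1] F [ 0.8 -3.4  6.3] w 11.5
t 7.5 tcp [677.5  46.5 111.1] F [-1.7 -4.2  6.8] w 11.2
t 7.85 tcp [679.4  46.5 111.1] F [-1.6 -2.3  6.1] w 10.9
t 8.2 tcp [681.4  46.4 111.1] F [-1.6 -3.1  6.3] w 11.4
t 8.55 tcp [682.1  46.5 111.1] F [-3.8 -4.4  8.9] w 11.4
t 8.9 tcp [682.   46.5 111.1] F [-7.4 -5.  10.6] w 11.3
```

```bash
python3 - <<'E'
from h import *
manip.line_to([682,46.7,110],60)
manip.gripper_to(40);
p=np.array([682,46.5,110]);manip.line_to(p+[0,0,70],250);st()
manip.reach([600,47,300],Rz(90));manip.wait(.2);st()
wrist('w4');snap('top','top1')
E
```

```text
t 9.97 tcp [682.6  46.6 181.3] F [ 0.1  0.  -1. ] w 40.0
t 10.8 tcp [600.1  46.9 297.1] F [ 0.4 -0.3  1. ] w 40.2
```

View pics/w4.png

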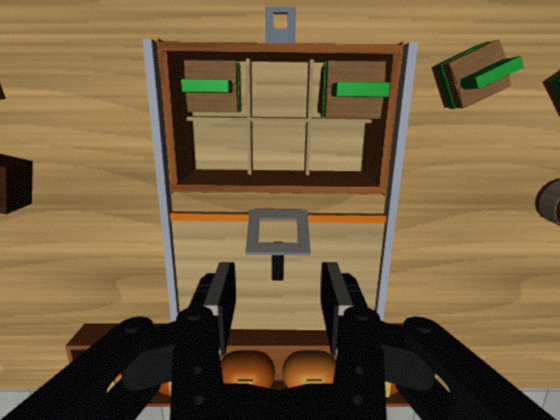

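View pics/top1.png

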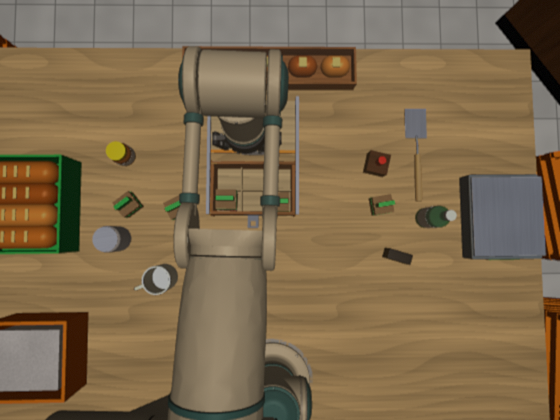

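```bash
python3 - <<'E'
import cv2
a=cv2.imread('pics/w4.png')[0:220,140:420]
cv2.imwrite('pics/z2.png',cv2.resize(a,None,fx=2.7,fy=2.7,interpolation=2))
E
```

```text
(no output)
```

View pics/z2.png

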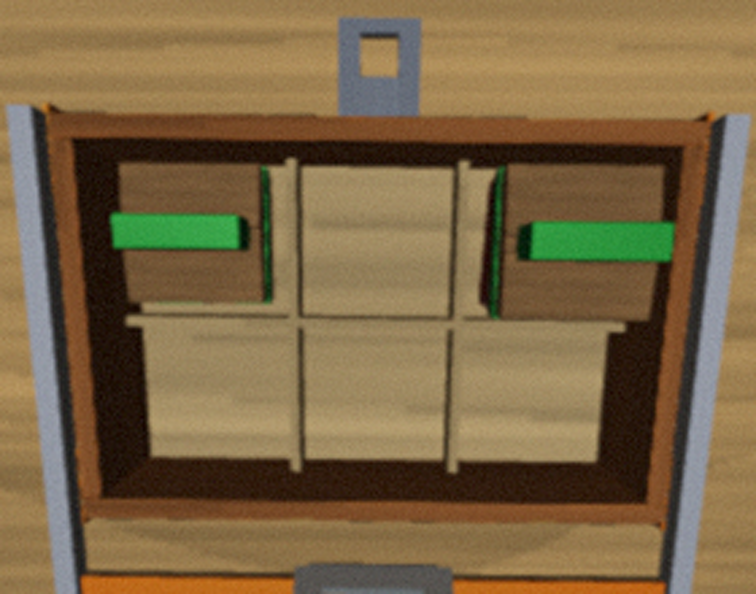

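```bash
python3 - <<'E'
from h import *
im=load('w4')
f=lambda u,v,z: ray(im,(140+(u+.5)/2.7-.5,(v+.5)/2.7-.5),z)[:2].round(1)
for n,u,v,z in [('iFL',72,138,94),('iFR',686,148,94),('iBL',103,500,94),('iBR',647,503,94),('oBL',83,521,94),('oBR',664,523,94),('d1',297,320,38),('d2',453,322,38),('eye',379,56,66),('eyeb',379,60,62),('railFL',6,105,106),('railFR',748,115,106)]: print(n,f(u,v,z))
c=[f(45,116,94),f(712,123,94),f(664,523,94),f(83,521,94)];print('outer',c,np.mean(c,0))
for z in (88,128):
  for g in greens(im,z,60): print(z,np.round(g,1))
E
```

```text
iFL [476.8 -57.2]
iFR [479.5 155.2]
iBL [605.1 -57.9]
iBR [605.9 153.7]
oBL [613.6 -66.5]
oBR [613.9 161.1]
d1 [540.1  14.6]
d2 [540.8  80.9]
eye [445.8  48.9]
eyeb [446.3  48.9]
railFL [468.4 -74.4]
railFR [470.9 170.9]
outer [array([469.9, -65.8]), array([471.6, 163.3]), array([613.9, 161.1]), array([613.6, -66.5])] [542.25   48.025]
88 [362.5  89.  687.  509.8 129.8  51.6  13.   90.1]
88 [204.5  85.  550.5 506.4 -24.8  45.6  11.   90.1]
88 [499.2  71.8 516.  494.  260.3  45.1  11.4 116. ]
128 [362.5  89.  687.  511.  120.3  45.8  11.5  90.1]
128 [204.5  85.  550.5 508.  -16.7  40.5   9.8  90.1]
128 [499.2  71.8 516.  497.  236.1  40.   10.1 116. ]
```

```bash
cat >> h.py <<'E'
C=np.array([541.5,47.8]);YAW=-0.5
def cr(x,y):
    a=np.radians(YAW);return C+np.array([x*np.cos(a)-y*np.sin(a),x*np.sin(a)+y*np.cos(a)])
def place(cx,cy,zc=150,b=YAW):
    """carton in hand -> cell floor"""
    q=cr(cx,cy);R=Rz(b)
    manip.reach([*q,zc],R)
    manip.line_to([*q,105],200); manip.line_to([*q,68],120); manip.wait(.15); f0=np.array(manip.read_contact_force())
    for z in (65,63,61.5,60):
        manip.line_to([*q,z],60); f=np.array(manip.read_contact_force())
        if f[2]-f0[2]>4: break
    print('placed',f0.round(1),f.round(1)); st()
    manip.gripper_to(24); manip.line_to([*q,zc],250); st()
E
python3 - <<'E'
from h import *
p=[511,120.5]
manip.reach([*p,170],Rz(0));st()
manip.line_to([*p,102],150);manip.wait(.15);st()
manip.gripper_to(0,50);st()
manip.line_to([*p,125],150);manip.wait(.2);st()
wrist('w5')
E
```

```text
t 12.41 tcp [511.6 120.4 170.3] F [-0.4 -0.2  1.3] w 40.1
t 13.16 tcp [512.1 120.6 103.3] F [ 0.   0.4 -0.5] w 40.1
t 13.52 tcp [511.5 120.6 102.7] F [0.8 0.4 3.9] w 11.0
t 14.02 tcp [510.3 120.4 124.1] F [ 0.1  0.8 -0.9] w 11.5
```

View pics/w5.png

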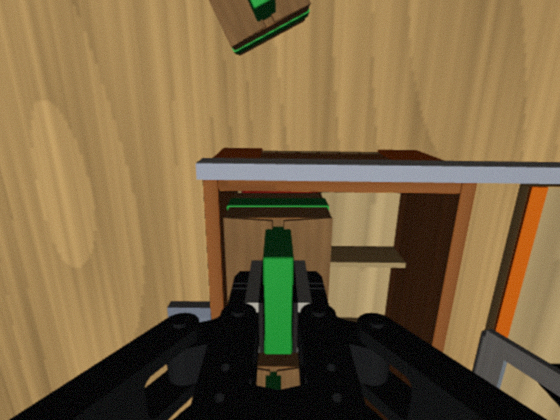

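```bash
cat >> h.py <<'E'
def inhand(im,zt=None,amin=400):
    """green ridge in hand: offset of ridge centre in world xy from TCP"""
    p=np.array(manip.read_tcp_pos()); 
    g=[g for g in greens(im,p[2]+(27 if zt is None else zt),amin)]
    g=min(g,key=lambda g:np.hypot(g[3]-p[0],g[4]-p[1])); print('inhand off',np.round([g[3]-p[0],g[4]-p[1],g[5],g[6],g[7]],1)); return g
E
python3 - <<'E'
from h import *
im=load('w5'); inhand(im)
place(-33,0)
manip.reach([480,150,280],Rz(0));manip.wait(.2); im=wrist('w6'); st()
for g in greens(im,80,60): print(np.round(g,1))
E
```

```text
inhand off [ 0.3  1.6 10.9 44.4 90.9]
placed [-0.  -0.1 -1.5] [-2.2 -0.5  8.2]
t 16.21 tcp [508.5  48.1  62.7] F [-2.2 -0.5  8.2] w 10.8
t 16.99 tcp [508.7  48.1 150.5] F [-0.2  0.5 -0.1] w 23.7
t 17.95 tcp [479.7 149.  278.3] F [ 0.3 -0.1 -0.7] w 24.0
[301.5 327.  250.  507.7 -31.2  10.6  45.6  91.5]
[304.5 271.  143.5 509.3  44.   45.8  11.3  89.5]
[293.5  56.2 628.5 493.7 265.5  11.6  45.8 116.1]
```

View pics/w6.png

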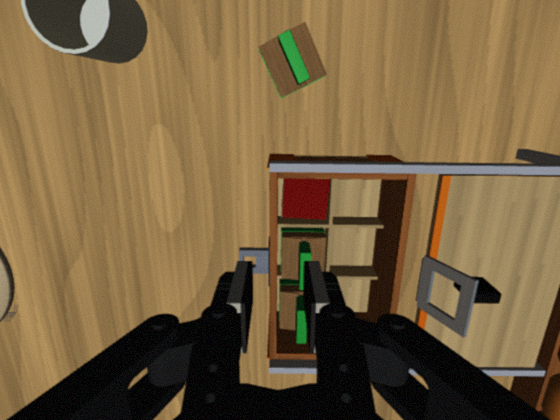

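```bash
cat >> h.py <<'E'
def pick(x,y,ry,fn,zt=80,und=0):
    b=ry-90; p=np.array([x,y]); 
    manip.reach([*p,und+185],Rz(b)); manip.gripper_to(40); manip.wait(.15)
    im=wrist(fn); gs=greens(im,zt+und,200); 
    if not gs: raise SystemExit('no ridge')
    g=min(gs,key=lambda g:np.hypot(g[3]-x,g[4]-y)); print('refine',np.round(g,1))
    if np.hypot(g[3]-x,g[4]-y)>15 or abs(max(g[5:7])-46)>4: raise SystemExit('check')
    p=np.array(g[3:5]); d=(g[7]-ry+90)%180-90
    manip.line_to([*p,und+110],200,Rz(b+d)); manip.line_to([*p,und+54],120); manip.wait(.1); st()
    manip.gripper_to(0,50); st()
    manip.line_to([*p,und+200],250); manip.wait(.15); im=wrist(fn+'h'); return inhand(im)
E
python3 - <<'E'
from h import *
pick(493.7,263.5,116.1,'p1')
E
```

```text
refine [279.  204.5 768.  494.1 265.8  10.5  44.3 116.6]
t 20.33 tcp [495.2 266.2  55.3] F [ 1.   0.4 -0.5] w 39.8
t 20.69 tcp [494.5 265.9  54.7] F [ 0.  -0.1  3.7] w 11.0
inhand off [ -0.5   1.3  10.9  43.8 117.5]
```

View pics/p1h.png

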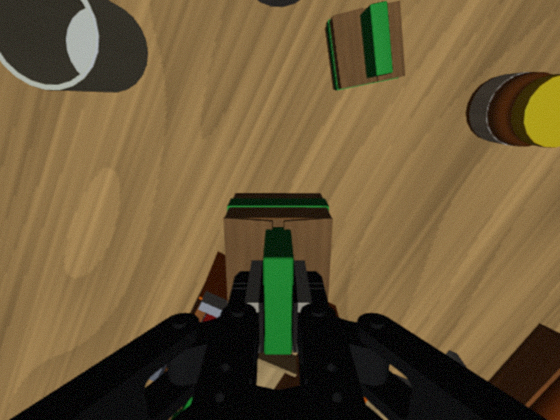

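```bash
python3 - <<'E'
from h import *
place(33,72,200)
im=snap('top','top2')
for g in greens(im): print(np.round(g,1))
manip.reach([500,400,260],Rz(37)); manip.wait(.2); im=wrist('w7')
for g in greens(im,80,100): print(np.round(g,1))
E
```

```text
placed [ 0.6  0.1 -2. ] [-1.9 -0.7  5.9]
t 24.32 tcp [575.1 119.5  62.7] F [-1.9 -0.7  5.9] w 11.4
t 25.3 tcp [574.3 119.4 198.9] F [ 0.2 -0.5 -0.3] w 24.0
[ 386.4  203.2   43.5  496.  -319.9   43.4   10.4   99. ]
[279.5 200.5  45.  505.4 -26.1  40.9   8.2  89.6]
[252.5 199.5  45.  508.6  47.4  40.8   8.2  89.6]
[121.  202.5  54.  502.9 401.8  44.   10.9 127.4]
[ 30.  204.  274.  501.6 643.2 159.6 264.2   1.6]
[283.  181.  489.5 502.8 404.4  11.5  44.  127.6]
[4.5430e+02 4.1400e+01 2.9945e+03 5.5170e+02 5.9070e+02 6.0100e+01
 1.8930e+02 2.4000e+00]
```

View pics/w7.png

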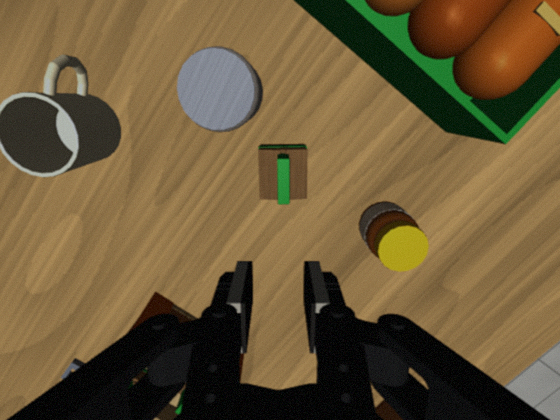

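View pics/top2.png

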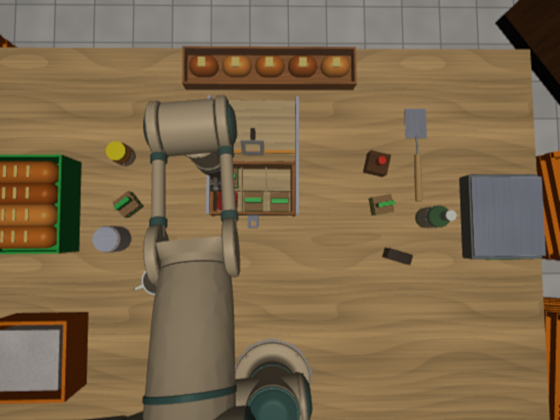

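```bash
python3 - <<'E'
from h import *
pick(502.8,404,127.6,'p2')
place(33,0,200)
im=snap('top','top3')
for g in greens(im): print(np.round(g,1))
manip.reach([480,-250,260],Rz(9)); manip.wait(.2); im=wrist('w8')
for g in greens(im,80,100): print(np.round(g,1))
E
```

```text
refine [277.5 207.  748.5 503.1 404.5  11.3  43.8 128.1]
t 28.88 tcp [504.  405.1  55.4] F [ 0.5 -0.2 -0.3] w 39.8
t 29.24 tcp [503.4 404.7  54.7] F [-0.6 -0.6  3.5] w 10.8
inhand off [ -0.8   1.1  10.9  43.8 129. ]
placed [-0.4 -0.4 -0.5] [-2.8  0.3  7.6]
t 33.52 tcp [574.5  47.5  62.7] F [-2.8  0.3  7.6] w 10.9
t 34.51 tcp [573.6  47.5 198.9] F [-0.   0.4 -1.2] w 24.1
[282.  200.   32.  506.7 -33.   27.3  11.   89.6]
[253.  199.5  46.  508.6  46.   43.5   8.2  89.6]
[ 378.5  191.5   49.5  528.5 -298.8   42.6   11.5   94.4]
[226.  175.5  47.5 574.8 119.3  43.5   8.3  89.7]
[ 30.5 204.  271.5 501.6 641.8 162.3 264.2   1.6]
[ 317.4  237.4  401.5  530.  -297.6   44.8   11.5   94.8]
```

View pics/w8.png

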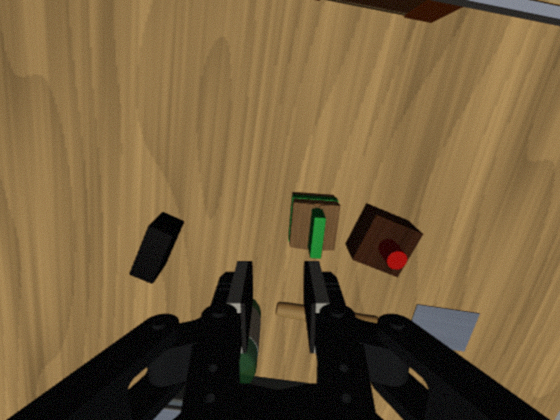

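View pics/top3.png

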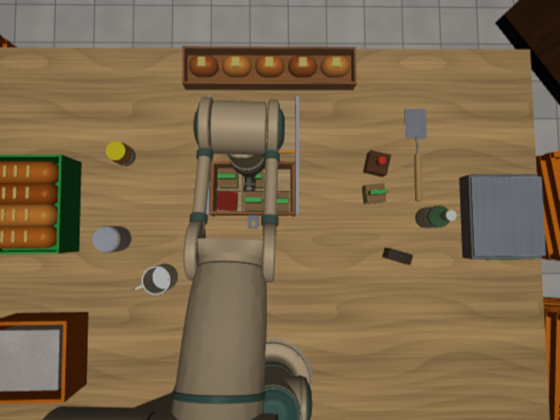

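```bash
python3 - <<'E'
from h import *
im=load('w8'); 
hsv=cv2.cvtColor(im['pixels'],cv2.COLOR_RGB2HSV)
m=((hsv[...,0]<6)|(hsv[...,0]>174))&(hsv[...,1]>200)&(hsv[...,2]>150)
ys,xs=np.nonzero(m);print('red top',xs.mean(),ys.mean(),ray(im,(xs.mean(),ys.mean()),80))
pick(530,-297.6,94.8,'p3')
E
```

```text
red top 396.73191489361704 259.77872340425535 [ 617.45520061 -308.74244102   80.        ]
refine [ 277.5  207.5  766.5  530.2 -297.6   11.3   44.6   95.3]
t 38.25 tcp [ 531.2 -298.3   55.4] F [-0.5  0.1  0.1] w 40.6
t 38.61 tcp [ 530.5 -297.9   54.7] F [-0.  -0.2  2.7] w 10.9
inhand off [ 0.1  1.5 10.9 43.8 96.2]
```

View pics/p3h.png

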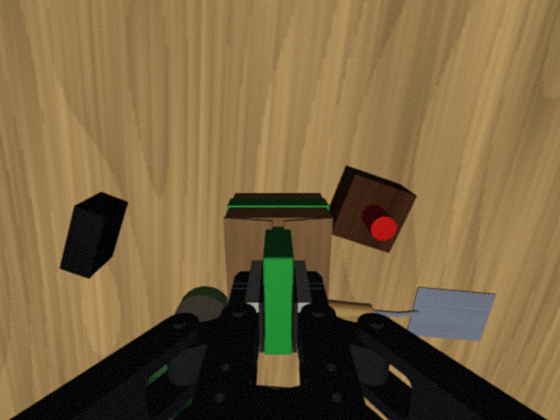

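```bash
python3 - <<'E'
from h import *
place(33,-72,200)
manip.reach([600,47,310],Rz(90));manip.wait(.2);st()
im=wrist('w9')
for g in greens(im,88,60): print(np.round(g,1))
E
```

```text
placed [ 0.  -0.  -1.1] [-2.4  0.9  6.2]
t 42.6 tcp [573.9 -24.4  62.7] F [-2.4  0.9  6.2] w 11.2
t 43.58 tcp [573.  -24.3 198.9] F [ 0.8 -0.2 -1. ] w 24.1
t 45.09 tcp [599.8  46.8 309.4] F [-0.3  0.4 -0.5] w 23.8
[345.5 153.  414.  574.7 119.4  10.7  45.9  90.1]
[278.5 152.5 399.5 574.3  47.5  43.7  11.8  90.1]
[211.5 152.  415.  573.9 -24.3  45.9  10.7  90.1]
[279.5  87.  490.5 508.2  48.4  45.3  11.4  90.1]
[207.   85.  525.  506.5 -24.8  46.2  11.4  90.1]
```

View pics/w9.png

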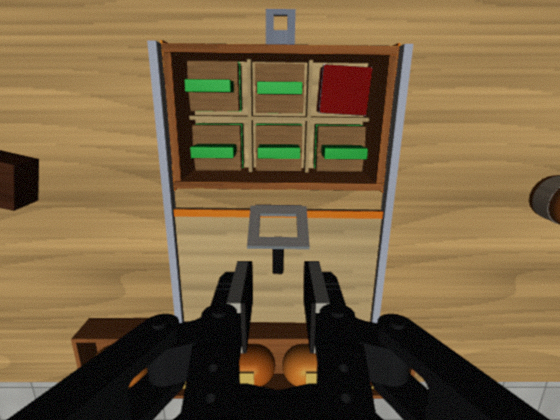

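```bash
python3 - <<'E'
from h import *
R=Rz(90)
manip.gripper_to(40)
manip.reach([682,46.5,170],R)
manip.line_to([682,46.5,110],150);manip.wait(.1)
manip.gripper_to(0,50);st()
for x in (650,620,590,560,535,525,521,519,518,517,516,515,514,513):
    y=46.6+(682-x)*0.0087
    manip.line_to([x,y,110],100 if x>520 else 40)
    if x<520: manip.wait(.1)
    st()
    if abs(manip.read_contact_force()[0])>12: break
wrist('w10')
E
```

```text
t 47.14 tcp [682.6  46.5 111.3] F [-0.2  0.5  5.7] w 11.2
t 47.61 tcp [649.5  46.8 111.3] F [-2.2 -0.7  6.9] w 11.2
t 48.06 tcp [619.5  47.2 111.3] F [-1.7 -0.   6.8] w 11.1
t 48.51 tcp [589.4  47.5 111.3] F [-2.   0.9  7.6] w 11.1
t 48.96 tcp [559.4  47.9 111.2] F [-2.7 -0.1  9.1] w 11.2
t 49.36 tcp [534.4  48.2 111.2] F [-2.1  1.1  8. ] w 10.8
t 49.61 tcp [524.5  48.3 111.2] F [-2.1  0.8  9. ] w 11.1
t 49.86 tcp [521.5  48.3 111.2] F [-0.6  0.9  8.3] w 11.2
t 50.21 tcp [520.1  48.4 111.3] F [0.5 1.6 7. ] w 10.9
t 50.56 tcp [519.3  48.3 111.2] F [1.3 0.3 7.3] w 11.1
t 50.91 tcp [518.4  48.4 111.2] F [2.5 0.3 7.6] w 11.3
t 51.26 tcp [518.3  48.4 111.2] F [4.8 1.5 5.4] w 11.0
t 51.61 tcp [518.4  48.3 111.2] F [5.6 1.9 3.8] w 11.1
t 51.96 tcp [518.4  48.4 111.3] F [9.  1.4 1.4] w 10.9
t 52.31 tcp [518.4  48.4 111.2] F [10.4  1.4  0.9] w 11.4
```

View pics/w10.png

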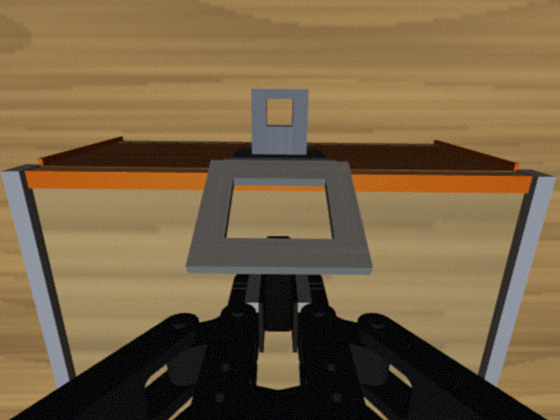

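```bash
python3 - <<'E'
from h import *
manip.line_to([517.5,48.2,110],40)
manip.gripper_to(40)
manip.line_to([518,48.2,143],150)
manip.gripper_to(0,30); st()
for x in (500,490,480,470,462,454,446,440):
    manip.line_to([x,48.2,143],80);st()
snap('scene','s2');wrist('w11')
E
```

```text
t 53.85 tcp [517.8  48.2 142.7] F [ 0.2 -0.1 -0.3] w -0.1
t 54.23 tcp [499.5  48.2 143.2] F [ 0.5 -0.2  0.6] w -0.1
t 54.5 tcp [489.4  48.2 143. ] F [-0.4  0.9  0.9] w 0.3
t 54.77 tcp [479.3  48.2 143. ] F [ 0.  -0.2  0.5] w -0.5
t 55.05 tcp [469.3  48.2 143. ] F [-0.5  0.3 -0.4] w 0.1
t 55.3 tcp [461.4  48.2 143. ] F [0.1 0.2 0.3] w 0.4
t 55.55 tcp [453.4  48.2 143. ] F [ 0.5 -0.2 -0.2] w 0.2
t 55.8 tcp [445.4  48.3 143. ] F [ 0.3 -0.4 -0. ] w 0.4
t 56.05 tcp [439.6  48.2 143. ] F [0.  0.1 0.2] w 0.2
```

View pics/w11.png

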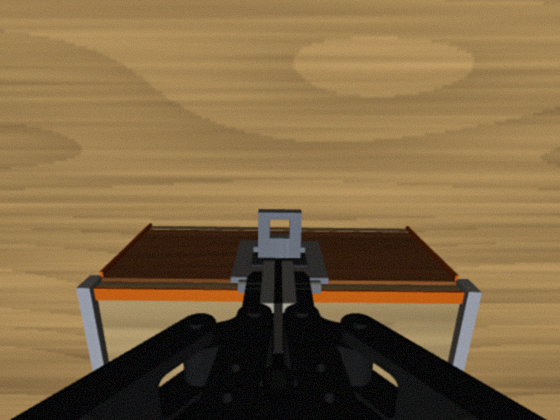

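View pics/s2.png

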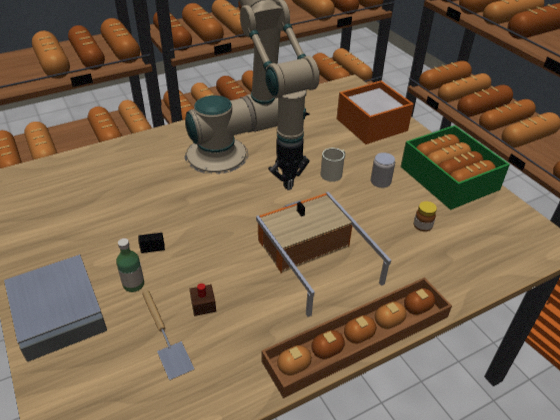

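```bash
python3 - <<'E'
from h import *
manip.gripper_to(44)
manip.line_to([446,48.5,181],200);manip.wait(.25);st();wrist('e1')
p=[617,-309,195]
manip.reach([617,-309,260],Rz(90));manip.line_to(p,200);manip.wait(.25);st();wrist('n1')
E
```

```text
t 57.23 tcp [445.1  48.5 180.1] F [ 0.   1.1 -0.2] w 44.1
t 59.51 tcp [ 617.8 -309.3  196.9] F [-0.5 -0.1 -0.9] w 44.0
```

View pics/e1.png

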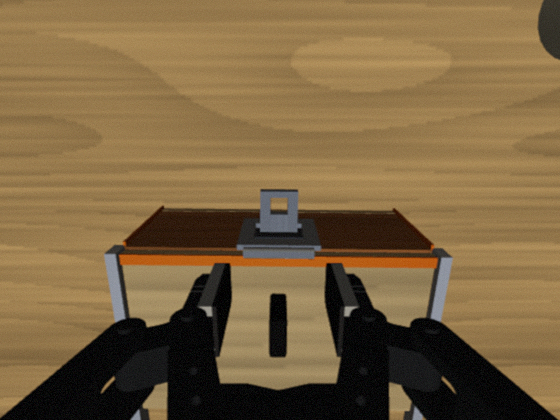

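View pics/n1.png

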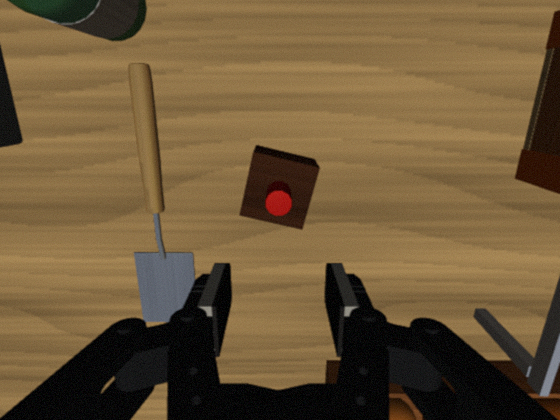

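```bash
python3 - <<'E'
import cv2,numpy as np
a=cv2.imread('pics/e1.png')[180:265,230:330];b=cv2.imread('pics/n1.png')[140:240,235:325]
cv2.imwrite('pics/z3.png',cv2.resize(a,None,fx=7,fy=7,interpolation=2))
from h import *
im=load('n1');hsv=cv2.cvtColor(im['pixels'],cv2.COLOR_RGB2HSV)
m=(((hsv[...,0]<6)|(hsv[...,0]>174))&(hsv[...,1]>200)&(hsv[...,2]>170)).astype(np.uint8)
c=max(cv2.findContours(m,0,2)[0],key=cv2.contourArea);(u,v),r=cv2.minEnclosingCircle(c)
print(u,v,r,ray(im,(u,v),80))
E
```

```text
276.0 196.0 7.280210018157959 [ 611.52768503 -310.94671714   80.        ]
```

View pics/z3.png

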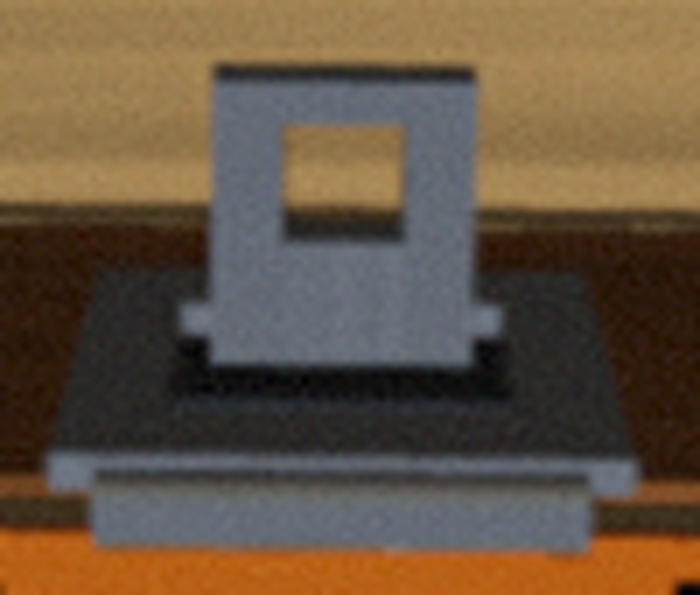

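```bash
python3 - <<'E'
from h import *
im=load('n1');hsv=cv2.cvtColor(im['pixels'],cv2.COLOR_RGB2HSV)
print(hsv[203,265:294].tolist()); print(hsv[180:222:2,279].tolist())
for V in (110,130,150):
    m=(((hsv[...,0]<8)|(hsv[...,0]>172))&(hsv[...,1]>180)&(hsv[...,2]>V)).astype(np.uint8);m[:140]=0;m[240:]=0
    c=max(cv2.findContours(m,0,2)[0],key=cv2.contourArea);(u,v),r=cv2.minEnclosingCircle(c)
    print(V,u,v,r,cv2.contourArea(c),ray(im,(u,v),80))
im=load('e1');f=lambda u,v:ray(im,(230+(u+.5)/7-.5,180+(v+.5)/7-.5),66)
print(f(344.5,183),f(284,124),f(405,242),f(344,70))
E
```

```text
[[4, 244, 96], [0, 224, 148], [1, 218, 167], [1, 222, 164], [1, 212, 167], [1, 227, 163], [2, 226, 165], [0, 223, 165], [1, 227, 162], [0, 218, 166], [1, 225, 161], [0, 222, 162], [1, 222, 163], [1, 228, 162], [1, 222, 162], [2, 216, 168], [2, 228, 163], [1, 230, 161], [1, 221, 166], [1, 229, 159], [0, 214, 167], [1, 223, 161], [0, 216, 163], [0, 215, 165], [1, 228, 162], [1, 223, 158], [1, 221, 113], [6, 204, 60], [10, 159, 48]]
[[9, 197, 48], [1, 255, 41], [3, 227, 45], [0, 243, 41], [179, 200, 42], [1, 229, 90], [2, 215, 173], [1, 224, 167], [2, 224, 170], [0, 219, 165], [1, 222, 168], [2, 228, 163], [0, 231, 160], [1, 224, 166], [0, 214, 161], [1, 231, 161], [1, 226, 161], [1, 229, 150], [7, 202, 63], [9, 157, 52], [8, 140, 51]]
110 278.2270202636719 202.92782592773438 12.94007396697998 481.0 [ 617.29860833 -309.15637192   80.        ]
130 278.0 202.8333282470703 12.702896118164062 454.5 [ 617.219833  -309.3386486   80.       ]
150 278.1190490722656 202.92857360839844 12.271641731262207 416.5 [ 617.29949267 -309.24296284   80.        ]
[445.47376086  49.36810885  66.        ] [438.51992482  42.52686905  66.        ] [452.54170941  56.32161347  66.        ] [432.22488275  49.27085695  66.        ]
```

```bash
python3 - <<'E'
from h import *
p=[617.0,-309.3]
manip.line_to([*p,110],150);manip.line_to([*p,53],80);manip.wait(.3);st()
manip.gripper_to(0,60);manip.wait(.1);st()
manip.line_to([*p,150],120);manip.wait(.3);st();wrist('n2')
E
```

```text
t 61.43 tcp [ 617.2 -309.4   53.5] F [ 0.4 -0.2  0.4] w 43.7
t 61.87 tcp [ 617.2 -309.4   53.4] F [-0.1  0.2  3.3] w 20.1
t 63.12 tcp [ 616.8 -309.2  149.3] F [-0.1  0.   0.1] w 20.1
```

View pics/n2.png

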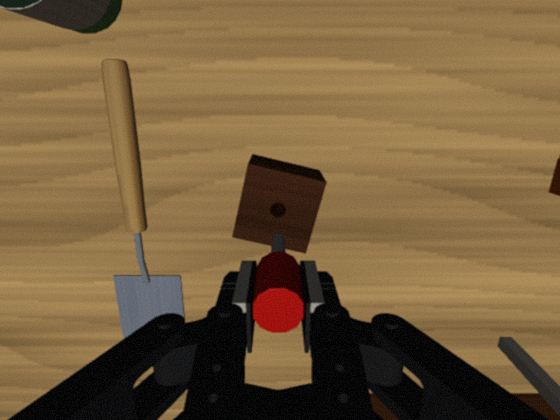

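```bash
python3 - <<'E'
from h import *
manip.line_to([617,-309,220],200)
manip.reach([445.5,49.2,200],Rz(90));manip.line_to([445.5,49.2,128],150);manip.wait(.4);st();wrist('e2')
E
python3 - <<'E'
import cv2
a=cv2.imread('pics/e2.png')[150:350,180:380]
cv2.imwrite('pics/z4.png',cv2.resize(a,None,fx=3,fy=3,interpolation=2))
E
```

```text
t 66.18 tcp [445.8  49.2 128.5] F [-0.9  0.1 -1.2] w 20.2
```

View pics/z4.png

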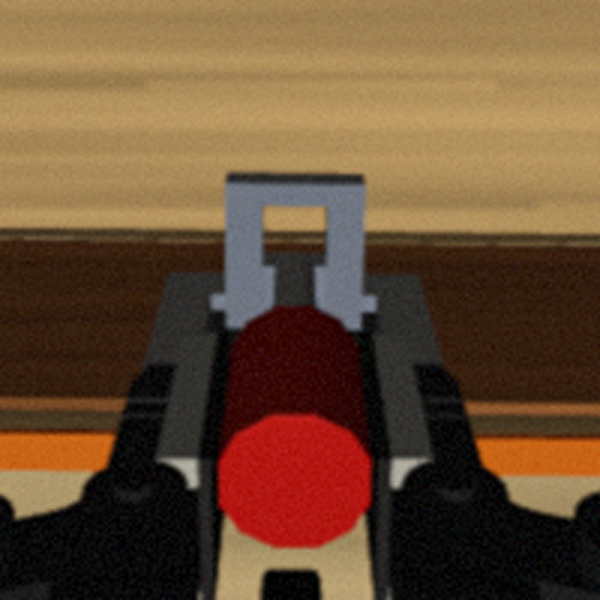

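```bash
python3 - <<'E'
from h import *
f0=np.array(manip.read_contact_force())
for z in (120,116,112,108,104,98,92,86,81,78,76,75,74,73,72):
    manip.line_to([445.3,49.2,z],60); 
    if z<82: manip.wait(.1)
    st(); f=np.array(manip.read_contact_force())-f0
    if f[2]>5 or np.hypot(*f[:2])>6: print('stop',z,f);break
wrist('e3')
E
```

```text
t 66.52 tcp [444.7  49.2 119.4] F [-0.  -0.2  0. ] w 20.0
t 66.77 tcp [445.1  49.2 115.7] F [0.2 0.2 0.3] w 20.3
t 67.02 tcp [445.1  49.2 111.7] F [-0.2  0.4 -0.5] w 19.7
t 67.27 tcp [445.   49.2 107.7] F [ 0.9  0.8 -0.4] w 20.4
t 67.52 tcp [445.1  49.2 103.7] F [-0.3  0.2 -0.9] w 20.0
t 67.77 tcp [444.9  49.2  97.6] F [-1.5  0.5 -0.1] w 20.2
t 68.02 tcp [444.9  49.2  91.6] F [ 0.2  0.6 -0.2] w 20.1
t 68.27 tcp [444.9  49.2  85.6] F [-0.1  0.8 -0.5] w 20.2
t 68.62 tcp [445.3  49.2  81. ] F [ 0.3 -0.3 -0.8] w 20.3
t 68.97 tcp [445.3  49.2  78. ] F [ 0.3 -0.1  0. ] w 19.9
t 69.32 tcp [445.3  49.2  76. ] F [-0.6 -0.4 -0.6] w 20.4
t 69.67 tcp [445.3  49.2  75. ] F [ 0.2  0.5 -1.2] w 20.4
t 70.02 tcp [445.3  49.2  74. ] F [-2.1 -0.2 -0.7] w 20.0
t 70.37 tcp [445.5  49.2  73.4] F [-1.6 -0.   5.8] w 20.2
stop 73 [-1.28161438  0.15748647  5.31529573]
```

View pics/e3.png

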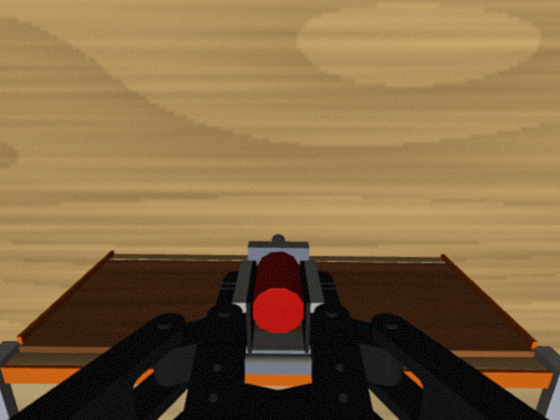

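```bash
python3 - <<'E'
from h import *
manip.gripper_to(44);manip.wait(.1);st()
manip.line_to([445.3,49.2,200],200);manip.wait(.2);st();wrist('e4')
manip.reach([380,250,300],Rz(90));manip.wait(.3);snap('top','top9');snap('scene','s9');st()
a=cv2.imread('pics/e4.png')[150:330,190:370];b=cv2.imread('pics/s9.png')[180:300,220:400];c=cv2.imread('pics/top9.png')[90:240,190:310]
cv2.imwrite('pics/z5.png',np.hstack([cv2.resize(a,(260,260)),cv2.resize(b,(330,260),interpolation=2),cv2.resize(c,(208,260),interpolation=2)]))
E
```

```text
t 70.88 tcp [445.2  49.2  72.9] F [-0.1 -0.7 -0. ] w 43.6
t 71.86 tcp [444.4  49.2 198.6] F [ 0.  -0.3  0.3] w 43.7
t 73.23 tcp [380.3 249.4 299.7] F [-0.7  0.   0.5] w 43.4
```

View pics/z5.png

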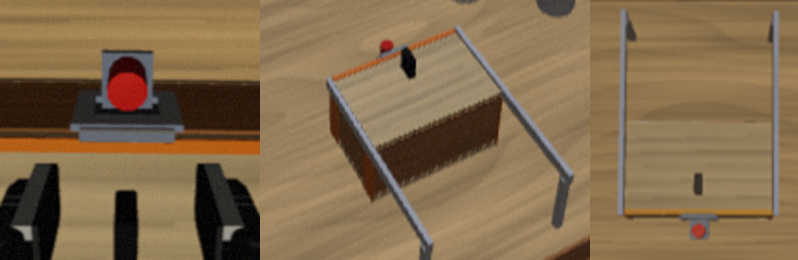

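View pics/top9.png

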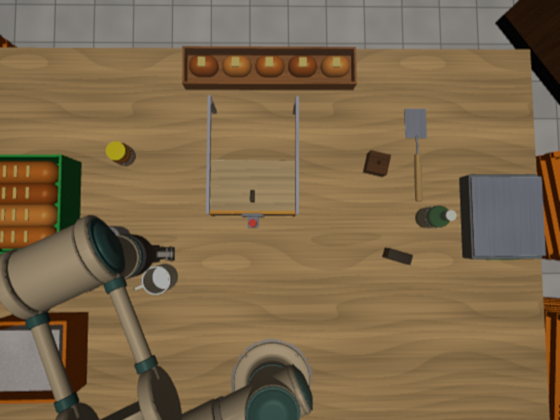

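```bash
python3 - <<'E'
from h import *
for n,us in(('e4',(150,400)),('e1',(150,400))):
    im=load(n);h=cv2.cvtColor(im['pixels'],cv2.COLOR_RGB2HSV)
    for u in us:
        col=h[:,u]; v=np.nonzero((col[:,0]<16)&(col[:,0]>5)&(col[:,1]>220)&(col[:,2]>150))[0]; 
        if len(v): print(n,u,v.min(),v.max(),ray(im,(u,v.min()-.5),103.5).round(1),ray(im,(u,v.min()-.5),95.5).round(1))
E
```

```text
e4 150 246 252 [470.9 -48.6 103.5] [474.5 -51.9  95.5]
e4 400 248 255 [472.2 143.2 103.5] [475.8 146.3  95.5]
e1 150 255 263 [470.4 -42.5 103.5] [474.2 -45.8  95.5]
e1 400 258 266 [472.3 136.  103.5] [476.3 139.2  95.5]
```

```bash
python3 - <<'E'
from h import *
workorder.finish_job(); st()
E
```

```text
the job is handed in; nothing more can be done
the job is handed in; nothing more can be done
```

The job is done and handed in at about 73 s of the 205 s allowed; no verdict is reported. I opened the lid to its back stop and moved carton A off the tin. I then packed A and the three table cartons one to a cell, beside carton E and the tin, which stayed in their cells. One table carton was knocked aside during the run, so I measured it again before picking it up. Then I slid the lid shut, tipped the hasp over the staple and lowered the pin into the eye.

- **Cartons:** a picture before closing showed all five upright, with their ridges spaced one to a cell. The lid swept across at about 2 N, its own friction, so it touched no carton.
- **Lid:** it came up against a firm stop when shut. By the gripper readings it travelled about 164 mm of the stated 165. By camera the front edge was within about 1 to 2 mm of the crate's front, which is inside the calibration error.
- **Hasp and pin:** the pictures showed the hasp hanging round the staple. The head met the plate at exactly the expected height, with the pin's shank visible below the plate. After release the last pictures showed the pin still in place.
- **Other things:** the last top picture showed the spatula, jam jar, mug, bottle and black block where they were at the start. The arm hid the can in that picture, but nothing I did touched it.

No check failed.

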